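Drop the caster balls: tray under the chute, hold the spring gate at its mark

TASK

Stand the white tray upright on the yellow outline at the end of the ball dispenser's chute, with its tab away from the chute, and let go of it while the gate is still shut. Then pull the red spring-return gate handle out until its pointer is level with the orange mark, so that all four steel balls roll into the tray, and keep it there: finish while still holding the handle at the mark. Leave the tray and the other things on the bench where they are.

Things in the scene. Friction and masses are not known exactly. Their poses are not given: they have to be found in the camera images.
- dispenser: Ball dispenser: blue open chute on a grey base screwed to the bench. Origin on the bench under the gate, z up. The chute (walls up to 125 mm high) runs along own y, falling 10 degrees from y=+95 mm to its open end at y=-90 mm. The gate slides out to -x. Aluminium scale rail at y=+40 mm, x -30 to -210 mm, top 46 mm high. Nothing stands above the handle or the outline.
- chute_end (a point): Middle of the open lower end of the chute, at its floor, 55 mm above the bench. Released balls fly off and land about 35 to 65 mm beyond it.
- dock (a point): Centre, on the bench, of the yellow painted outline (138 mm along dispenser y, 108 mm along x) where the tray belongs, 69 mm beyond the chute's end. Axes as the dispenser's. The tray belongs with its tab away from the chute (towards dispenser -y), its own axes then parallel to the dispenser's.
- tray: White open tray, 90 mm (own x) by 120 mm (own y), 40 mm tall, walls 4 mm, about 200 g. Origin at the centre of its underside. On its -y end wall stands an upright tab to grasp.
- tray_tab (a point): Grasp point on the tray's tab (10 mm thick along tray y, 40 mm wide along tray x, top 82 mm above the tray's underside): middle of the tab, at tray x=0, y=-62 mm, 62 mm above the underside. Grasped from above across its thickness, one finger goes inside the tray, the other outside.
- gate: Red sliding gate: a blade through the chute and a steel rod to an upright red grip. When shut its origin and axes are the dispenser's; it slides at most 75 mm towards dispenser -x. A spring pulls it shut: about 4 N when shut, about 10 N at 50 mm. Balls pass from about 30 mm out.
- gate_grip (a point): Grasp point, middle of the upright red grip (18 mm thick along dispenser x = the pull, 26 mm wide, from 61 to 125 mm above the bench), 103 mm above the bench. The rod to the chute runs lower, its top at 70 mm. When shut the grip stands 115 mm from the chute's middle, 60 mm clear of the nearest fixed part.
- pointer (a point): Tip of the white pointer on the foot of the handle, 31 mm to dispenser +y of the grip's middle and at the same dispenser x, 64 mm above the bench. It moves with the gate.
- mark: Orange mark: a clip 5 mm wide on the scale rail, top 56 mm above the bench. Origin at the middle of its underside; axes as the dispenser's. Fixed in a run, 38 to 52 mm farther out (dispenser -x) than the shut pointer. The gate is at the mark when pointer and mark have the same position along dispenser x.
- ball0_center (a point): Centre of a steel ball, 19 mm across, 28 g, waiting in the chute behind the gate.
- ball1_center (a point): Centre of a steel ball, 19 mm across, 28 g, waiting in the chute behind the gate.
- ball2_center (a point): Centre of a steel ball, 19 mm across, 28 g, waiting in the chute behind the gate.
- ball3_center (a point): Centre of a steel ball, 19 mm across, 28 g, waiting in the chute behind the gate.
- solder_spool: Bystander: solder spool, 64 mm across, 48 mm tall, standing on its flange. Origin at or near its underside. Leave alone.
- knob_wheel: Bystander: small black plastic knob, 40 mm across, 20 mm tall. Origin at or near its underside. Leave alone.
- screwdriver_a: Bystander: screwdriver with grey handle, lying. Origin at or near its underside. Leave alone.
- screwdriver_b: Bystander: screwdriver with black handle, lying. Origin at or near its underside. Leave alone.
- glue_gun: Bystander: grey glue gun with yellow nozzle, lying on its side, about 45 mm tall. Origin at or near its underside. Leave alone.
- transmitter: Bystander: blue radio-control transmitter lying on its back, 150 x 190 mm, 70 mm tall with its sticks. Origin at or near its underside. Leave alone.
- tumbler: Bystander: black drinking bottle, 72 mm across, 210 mm tall. Origin at or near its underside. Leave alone.
Things that resemble listed ones, but are neither listed nor needed, are in the scene too. Several things look just like the tray: the one meant starts farthest from the robot's base.

How it is judged:
By the outcome, as a careful person would: the job done as asked, in the order asked, and still so for the second after the job is handed in, while the arm keeps its last pose, push and grip.
It also fails if it takes over 51 s, if anything falls off the work surface, if the arm or the gripper's body presses on something with over 40 N, if the wrist force passes 120 N, or if a joint passes its speed limit or range.

ROBOT

A 6-joint arm with a two-finger parallel gripper is mounted at the origin on the work surface. World frame = base frame: x ahead of the robot, y to its left, z up, the work surface at z = 0. Lengths are in m, angles in rad, forces in N, time in s.
With the tool pointing down it reaches from about 0.375 to 0.9 m from the base axis. Payload 3.1 kg.
Tool frame: the origin (TCP) lies between the finger pads; the fingertips stand 19 mm ahead of it and the grasp point (between the pads) is the TCP; z points along the fingers, y is the direction in which the jaws open and shut (so a half turn about z gives the same grasp; the last joint's range is limited). The gripper opens to 87 mm and grips with 3 to 60 N. Pads are 19 mm wide; open, the fingers measure 117 mm over their backs; the gripper's body (75 mm by 190 mm) begins 51 mm behind the grasp point.
Start: joints at [-1.308, 0.527, 1.433, -0, 1.181, -0.178], TCP at [0.267, -0.565, 0.242] pointing down, gripper open.
Joint ranges: [-3.08, 3.08], [-0.75, 2.2], [0.22, 2.44], [-1.43, 4.57], [0, 2.65], [-2.85, 2.85]. Speed limits (rad/s): [2.79, 2.79, 3.14, 3.14, 3.14, 3.14].

INTERFACE

Orientations are given as a unit quaternion [x, y, z, w].
In Python, from rig import robot gives the robot as it stands.
- The arm moves only by the tool apply_moves, never from a script. Its argument "series" is a list of rows, each a list of 7 numbers: the shift along the tool's x, y, z in cm, then the turn, a rotation vector about the tool's x, y, z in degrees, then the opening, from 0 (shut) to 1 (fully open). In form: [[dx, dy, dz, rx, ry, rz, grip], ...]. A call has 1 to 5 rows; each row is the pose to reach, as a shift and turn from the pose commanded when the call began, along the tool's axes at that moment; what a row does not reach only later rows make up. A row lasts 1/12 s, in which the tool goes at most 41.7 mm and 7.16 degrees, less where a joint would pass 70% of its speed; a pose out of reach is approached as far as the arm can. A call with a gripper value outside its range is refused whole. The fingers move at their own pace and stop on an object; "newtons" is the grip in N (left out, the last holds). Time passes only in rows, so rows that repeat a pose let the fingers close. It gives the time, the measured TCP pose, the force and the opening at its end, in the units of the state.
- robot.get_obs(): the state, without advancing time (a new reading comes with each control period).
- robot.camera(name): name is "side" or "top" or "wrist"; returns the picture (400x640x3 uint8, red, green, blue); there is no depth.
- robot.camera_params(name): a dict with "mtx" (3x3 intrinsics, pixels), "D" ([k1, k2, p1, p2, k3] as OpenCV has them; the pictures are not rectified), "origin" and "rotation" of the camera in the world. Camera axes: x right, y down, z forward; pixel columns grow to the right and rows downward; lengths in m; the calibration is good to about 2 mm. A picture is of the moment at which its call begins: read the wrist's pose just before it. camera_params takes no time and is no camera call; for the wrist camera it gives the pose at the moment of the call.
- robot.hand_in(): hands the job in, once; it reports no verdict.
The state is a dict: "time": time; "q": joint angles; "joint_velocities": joint speeds; "joint_torque": joint torques, N m; "position": TCP position; "tool_rot": TCP orientation; "ft_force": force on the tool from outside, world axes, zero at the start; "moment": the same for the moment, N m; "grip_width": finger opening in m.
Only numpy, scipy, OpenCV 4.12 (cv2) and the standard library are available. Lean on these libraries where they do the work, as an engineer would, in place of code of your own. Each camera call takes 0.05 s, during which the arm holds its last target. There are 200 camera calls.

## Working session

There is one attempt and no reset: what is moved stays moved. The work goes in short steps, Python scripts to look and compute and a tool call to move; the robot and the scene stay as the last step left them, time stands still between calls to the robot, and variables do not carry over. Pictures are saved under pics/ and viewed, about 8 in all and at most 12, crops included, and the job is handed in when it is done.

Besides the shell and the picture viewer there is one more tool, called after "Request:" by a JSON object that holds its "name" and its "arguments", one argument or row to a line. apply_moves: Moves the arm, as the interface text tells. Its arguments: {"type":"object","properties":{"series":{"type":"array"},"newtons":{"type":"number"}},"required":["series"]}

```bash
mkdir -p pics; ls; python3 - <<'E'
from rig import robot
import cv2
o=robot.get_obs();print({k:o[k] for k in('time','position','tool_rot','grip_width')})
for n in('top','side'):
    p=robot.camera_params(n);print(n,p)
    cv2.imwrite(f'pics/{n}0.png',robot.camera(n)[:,:,::-1])
E
```

```text
pics
{'time': 0.0, 'position': array([ 0.26706665, -0.56430192,  0.24059135]), 'tool_rot': array([ 9.75701026e-01,  2.19103545e-01, -4.38243290e-05, -1.06869588e-03]), 'grip_width': 0.08720310685465331}
top {'mtx': array([[436.66763378,   0.        , 317.16856459],
       [  0.        , 436.66763378, 204.33040915],
       [  0.        ,   0.        ,   1.        ]]), 'D': array([-0.09656275,  0.        ,  0.        ,  0.        ,  0.        ]), 'origin': array([ 0.21407467, -0.11783518,  1.63049782]), 'rotation': array([-0.70004555,  0.70691884, -0.07002166,  0.0727939 ])}
side {'mtx': array([[392.22305037,   0.        , 316.74349051],
       [  0.        , 392.22305037, 200.86039749],
       [  0.        ,   0.        ,   1.        ]]), 'D': array([0.00986434, 0.        , 0.        , 0.        , 0.        ]), 'origin': array([0.1273191 , 0.4410676 , 0.95868064]), 'rotation': array([-0.28427129,  0.90095606, -0.31045548,  0.10528722])}
```

View pics/top0.png

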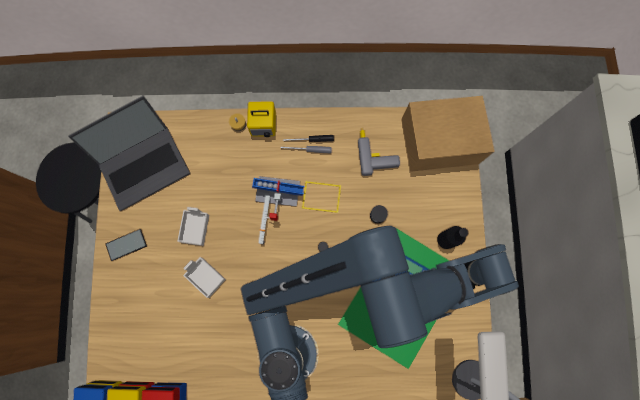

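View pics/side0.png

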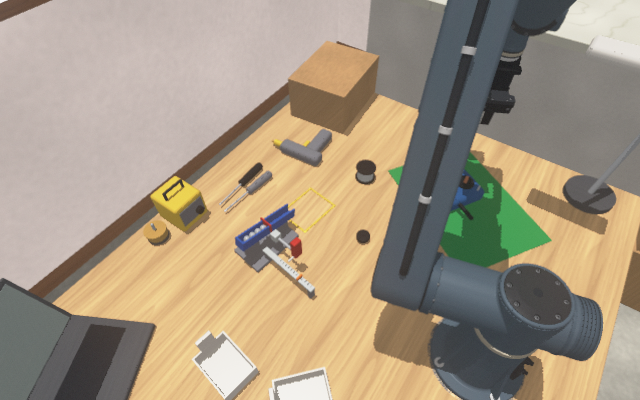

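The top view shows two tray look-alikes, at (193,228) and (204,277). It also shows the dispenser at about (278,188) with its grip at (273,216), the rail running to (262,243), and the yellow outline around (321,197). The arm may be hiding something, so I'll check the candidates in an enlarged crop.

```bash
cat > h.py <<'E'
import numpy as np, cv2
from scipy.spatial.transform import Rotation as R
def ray(p,uv):
    uv=np.asarray(uv,float).reshape(-1,1,2)
    n=cv2.undistortPoints(uv,p['mtx'],p['D']).reshape(-1,2)
    d=R.from_quat(p['rotation']).apply(np.c_[n,np.ones(len(n))])
    return np.array(p['origin']),d
def plane(p,uv,z):
    o,d=ray(p,uv); return o+d*((z-o[2])/d[:,2])[:,None]
def proj(p,X):
    r=R.from_quat(p['rotation']).inv(); X=np.asarray(X,float).reshape(-1,3)
    return cv2.projectPoints(X,r.as_rotvec(),-r.apply(p['origin']),p['mtx'],p['D'])[0].reshape(-1,2)
def tri(p1,u1,p2,u2):
    A=np.zeros((3,3));b=np.zeros(3)
    for p,u in((p1,u1),(p2,u2)):
        o,d=ray(p,u);d=d[0]/np.linalg.norm(d[0]);M=np.eye(3)-np.outer(d,d);A+=M;b+=M@o
    return np.linalg.solve(A,b)
E
python3 - <<'E'
from h import *
from rig import robot
p=robot.camera_params('top')
print(plane(p,[[193,228],[204,277],[321,197],[273,216],[295,365]],0).round(3))
im=cv2.imread('pics/top0.png')
a=cv2.resize(im[160:310,165:365],(800,600),interpolation=cv2.INTER_CUBIC)
cv2.imwrite('pics/crop1.png',a)
hsv=cv2.cvtColor(im,cv2.COLOR_BGR2HSV)
m=cv2.inRange(hsv,(22,110,120),(34,255,255)); m[:, :295]=0;m[:,350:]=0;m[:175]=0;m[220:]=0
ys,xs=np.nonzero(m);P=plane(p,np.c_[xs,ys],0)[:,:2];print(len(P),cv2.minAreaRect(P.astype(np.float32)))
E
```

```text
[[ 0.461  0.36   0.   ]
 [ 0.277  0.311  0.   ]
 [ 0.577 -0.128  0.   ]
 [ 0.505  0.055  0.   ]
 [-0.04  -0.028  0.   ]]
233 ((0.57952880859375, -0.12874449789524078), (0.1401202231645584, 0.10933676362037659), 82.58268737792969)
```

View pics/crop1.png

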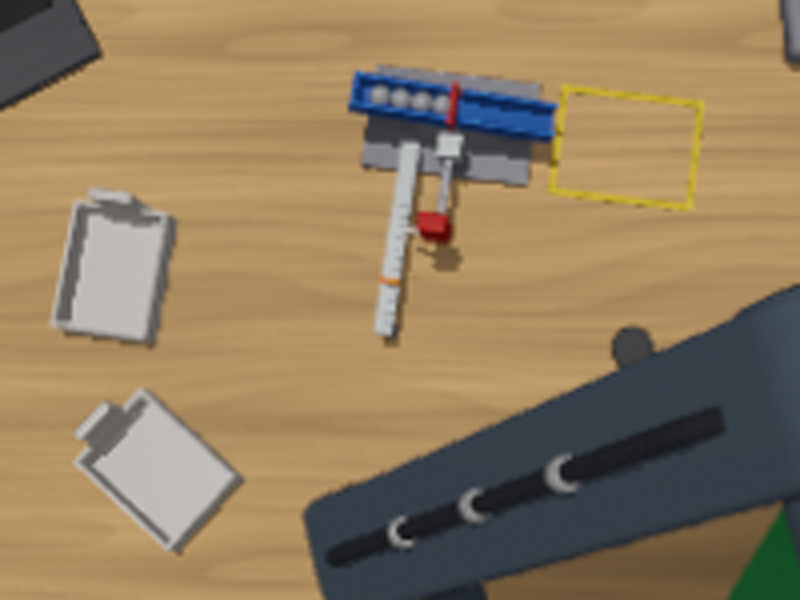

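Two candidates look like the tray: A at (193,228), about 0.585 m from the base, and B at (204,277), about 0.416 m. A is farther, so it fits the description. In the crop its tab is at the upper end, (112,195), which is towards world +x. I'll check for hidden look-alikes once the arm has moved. First I'll lift and swing around for a wrist look at the dispenser.

```bash
cat >> h.py <<'E'
def plan(o,wps):
    """wps: (x,y,z,yaw of tool y in deg, mod 180); prints shift cm and turn deg per waypoint"""
    p=np.array(o['position']);r=R.from_quat(o['tool_rot'])
    for x,y,z,yaw in wps:
        ty=r.apply([0,1,0]);cur=np.degrees(np.arctan2(ty[1],ty[0]))
        d=(yaw-cur+90)%180-90
        a=np.radians(cur+d);Y=np.array([np.cos(a),np.sin(a),0]);Z=np.array([0,0,-1.])
        rn=R.from_matrix(np.c_[np.cross(Y,Z),Y,Z]);s=r.inv().apply(np.array([x,y,z])-p)*100
        print((x,y,z,yaw),'shift',s.round(2),'rot',np.degrees((r.inv()*rn).as_rotvec()).round(1),'n',round(np.linalg.norm(s),1))
        p=np.array([x,y,z]);r=rn
E
python3 - <<'E'
from h import *
from rig import robot
o=robot.get_obs()
plan(o,[(.36,-.46,.33,-50),(.50,-.32,.36,-30),(.52,-.13,.38,-10),(.50,0.0,.38,-8)])
E
```

```text
(0.36, -0.46, 0.33, -50) shift [12.86 -5.48 -8.92] rot [ -0.1  -0.  -14.7] n 16.6
(0.5, -0.32, 0.36, -30) shift [19.72 -1.73 -3.  ] rot [  0.   0. -20.] n 20.0
(0.52, -0.13, 0.38, -10) shift [17.45 -7.77 -2.  ] rot [  0.   0. -20.] n 19.2
(0.5, 0.0, 0.38, -8) shift [12.46 -4.23  0.  ] rot [ 0.  0. -2.] n 13.2
```

Request:
{"name": "apply_moves", "arguments": {
  "series": [
    [4,0,-7,0,0,-5,1],
    [12.9,-5.5,-8.9,0,0,-14.7,1],
    [12.9,-5.5,-8.9,0,0,-14.7,1],
    [12.9,-5.5,-8.9,0,0,-14.7,1],
    [12.9,-5.5,-8.9,0,0,-14.7,1]
  ]
}}

```text
time: 0.52
position: [0.3638, -0.456, 0.3334]
tool_rot: [0.939, 0.344, 0.002, 0.001]
ft_force: [0.4, 0.1, 0.5]
grip_width: 0.087
```

Request:
{"name": "apply_moves", "arguments": {
  "series": [
    [19.7,-1.7,-3,0,0,-20,1],
    [19.7,-1.7,-3,0,0,-20,1],
    [19.7,-1.7,-3,0,0,-20,1],
    [19.7,-1.7,-3,0,0,-20,1],
    [19.7,-1.7,-3,0,0,-20,1]
  ]
}}

```text
time: 0.93
position: [0.5017, -0.3183, 0.3605]
tool_rot: [0.866, 0.501, 0.0, -0.0]
ft_force: [-0.3, -0.7, -0.7]
grip_width: 0.0872
```

Request:
{"name": "apply_moves", "arguments": {
  "series": [
    [17.5,-7.8,-2,0,0,-20,1],
    [17.5,-7.8,-2,0,0,-20,1],
    [17.5,-7.8,-2,0,0,-20,1],
    [17.5,-7.8,-2,0,0,-20,1],
    [17.5,-7.8,-2,0,0,-20,1]
  ]
}}

```text
time: 1.35
position: [0.5197, -0.1263, 0.3804]
tool_rot: [0.765, 0.644, 0.0, -0.001]
ft_force: [0.6, 0.0, 0.2]
grip_width: 0.0872
```

Request:
{"name": "apply_moves", "arguments": {
  "series": [
    [12.5,-4.2,0,0,0,-2,1],
    [12.5,-4.2,0,0,0,-2,1],
    [12.5,-4.2,0,0,0,-2,1],
    [12.5,-4.2,0,0,0,-2,1],
    [12.5,-4.2,0,0,0,-2,1]
  ]
}}

```text
time: 1.77
position: [0.4996, 0.0027, 0.3803]
tool_rot: [0.753, 0.658, -0.0, -0.0]
ft_force: [0.5, -0.2, 0.9]
grip_width: 0.0872
```

```bash
python3 - <<'E'
from h import *
from rig import robot
o=robot.get_obs();print(o['time'],o['position'],o['q'])
p=robot.camera_params('wrist');print(p)
cv2.imwrite('pics/w1.png',robot.camera('wrist')[:,:,::-1])
cv2.imwrite('pics/top1.png',robot.camera('top')[:,:,::-1])
E
```

```text
1.7667 [0.49961174 0.00274287 0.38027192] [-2.18515895e-01  2.09952919e-01  1.54131395e+00 -5.67708924e-05
  1.39126584e+00 -8.34902887e-02]
{'mtx': array([[287.4992835 ,   0.        , 319.87075411],
       [  0.        , 287.4992835 , 193.97421537],
       [  0.        ,   0.        ,   1.        ]]), 'D': array([-0.01408989,  0.        ,  0.        ,  0.        ,  0.        ]), 'origin': array([0.50979381, 0.07276599, 0.52318045]), 'rotation': array([ 0.98929085, -0.06622491, -0.00874055,  0.1297747 ])}
```

View pics/w1.png

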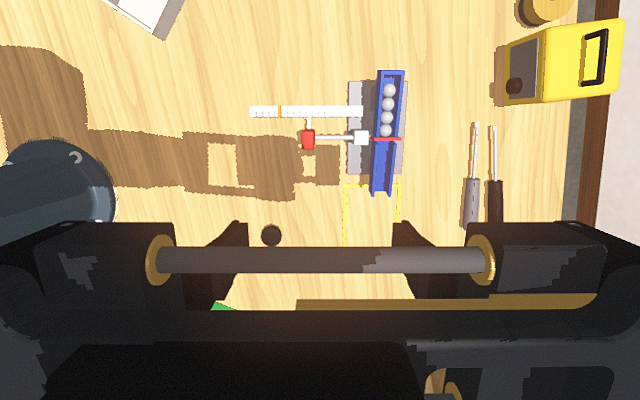

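View pics/top1.png

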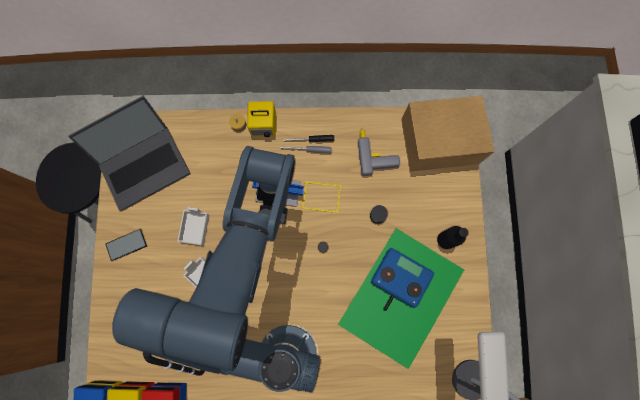

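No third tray was hidden, so tray A at (193,228) is the one meant. The wrist view shows the grip at (308,139), the orange mark at about (279,111), the pointer at about (308,120) and the gate shut at about (385,138). Next I'll measure from this view.

```bash
python3 - <<'E'
from h import *
from rig import robot
p=robot.camera_params('wrist');t=robot.camera_params('top')
im=cv2.imread('pics/w1.png');hsv=cv2.cvtColor(im,cv2.COLOR_BGR2HSV)
def cen(m,box):
    x0,y0,x1,y1=box;k=np.zeros_like(m);k[y0:y1,x0:x1]=m[y0:y1,x0:x1];ys,xs=np.nonzero(k);return np.c_[xs,ys]
red=cv2.inRange(hsv,(0,150,80),(6,255,255))|cv2.inRange(hsv,(174,150,80),(180,255,255))
g=cen(red,(295,120,325,160));print('grip px',g.mean(0),g.min(0),g.max(0),plane(p,[g.mean(0)],.125))
print('gate blade',plane(p,[cen(red,(370,130,405,145)).mean(0)],.12))
o=cen(cv2.inRange(hsv,(8,120,150),(20,255,255)),(265,100,295,122));print('mark',len(o),o.mean(0),plane(p,[o.mean(0)],.056))
# outline from top image, refined with wrist
it=cv2.imread('pics/top1.png');h2=cv2.cvtColor(it,cv2.COLOR_BGR2HSV)
y=cen(cv2.inRange(h2,(22,110,120),(34,255,255)),(300,178,345,216));P=plane(t,y,0)[:,:2];print('outline top',len(P),cv2.minAreaRect(P.astype(np.float32)))
y=cen(cv2.inRange(hsv,(24,90,180),(34,255,255)),(335,150,408,245));P=plane(p,y,0)
L=y[y[:,0]<352];L=L[(L[:,1]>192)];Lp=plane(p,L,0);f=np.polyfit(Lp[:,1],Lp[:,0],1);print('left edge slope->yaw',-np.degrees(np.arctan(f[0])),f,len(L))
T=y[(y[:,0]<368)&(y[:,1]<188)];print('near edge',plane(p,[T.mean(0)],0))
cv2.imwrite('pics/crop2.png',cv2.resize(im[60:250,240:420],(758,800))[:600])
# rail direction
w=cen(cv2.inRange(hsv,(0,0,200),(180,60,255)),(248,104,362,120));c=[(u,w[w[:,0]==u][:,1].mean()) for u in range(252,360,3) if (w[:,0]==u).any()]
rp=plane(p,c,.046);f=np.polyfit(rp[:,0],rp[:,1],1);print('rail yaw',np.degrees(np.arctan(f[0])))
E
```

```text
grip px [307.59003831 139.14942529] [301 129] [314 149] [[0.49087168 0.04321763 0.125     ]]
gate blade [[0.59764782 0.02950811 0.12      ]]
mark 46 [278.97826087 114.80434783] [[0.44848348 0.08200103 0.056     ]]
outline top 231 ((0.5795040130615234, -0.12847208976745605), (0.139695405960083, 0.10925260186195374), 82.47404479980469)
left edge slope->yaw -7.251881112941812 [0.12724943 0.54820997] 203
near edge [[ 0.55723534 -0.05941286  0.        ]]
rail yaw -7.863822367081846
```

View pics/crop2.png

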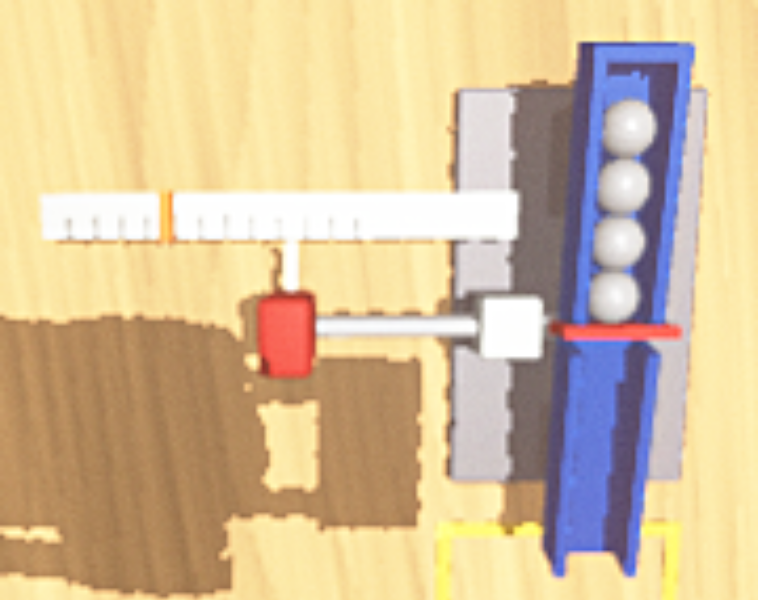

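Crop: all four balls are behind the shut gate, the pointer tip is at about (290,240), and the mark is at about (167,215). Tray A comes next.

```bash
python3 - <<'E'
from h import *
from rig import robot
plan(robot.get_obs(),[(.475,.145,.36,-9),(.46,.26,.34,-9)])
E
```

```text
(0.475, 0.145, 0.36, -9) shift [14.02 -4.57  2.02] rot [0.  0.1 1. ] n 14.9
(0.46, 0.26, 0.34, -9) shift [11.12 -3.28  2.  ] rot [0. 0. 0.] n 11.8
```

Request:
{"name": "apply_moves", "arguments": {
  "series": [
    [14,-4.6,2,0,0,1,1],
    [14,-4.6,2,0,0,1,1],
    [14,-4.6,2,0,0,1,1],
    [14,-4.6,2,0,0,1,1],
    [14,-4.6,2,0,0,1,1]
  ]
}}

```text
time: 2.28
position: [0.4738, 0.1474, 0.3595]
tool_rot: [0.76, 0.65, -0.001, -0.001]
ft_force: [0.4, -0.8, -0.0]
grip_width: 0.0872
```

Request:
{"name": "apply_moves", "arguments": {
  "series": [
    [11.1,-3.3,2,0,0,0,1],
    [11.1,-3.3,2,0,0,0,1],
    [11.1,-3.3,2,0,0,0,1],
    [11.1,-3.3,2,0,0,0,1],
    [11.1,-3.3,2,0,0,0,1]
  ]
}}

```text
time: 2.7
position: [0.4603, 0.2596, 0.3398]
tool_rot: [0.76, 0.65, -0.001, 0.0]
ft_force: [0.6, 0.2, 0.1]
grip_width: 0.0871
```

```bash
python3 - <<'E'
from h import *
from rig import robot
o=robot.get_obs();print(o['time'],o['position'])
p=robot.camera_params('wrist');print(p['origin'])
im=robot.camera('wrist')[:,:,::-1].copy();cv2.imwrite('pics/w2.png',im)
hsv=cv2.cvtColor(im,cv2.COLOR_BGR2HSV)
m=cv2.inRange(hsv,(0,0,110),(180,45,255));m[235:]=0
for c in cv2.findContours(m,cv2.RETR_EXTERNAL,cv2.CHAIN_APPROX_NONE)[0]:
    if cv2.contourArea(c)>600:
        r=cv2.minAreaRect(c);print(cv2.contourArea(c),r)
        P=plane(p,c.reshape(-1,2),.04)[:,:2];print('z40',cv2.minAreaRect(P.astype(np.float32)))
E
```

```text
2.7 [0.46027128 0.25960792 0.33982992]
[0.47185832 0.32966407 0.48263602]
5063.5 ((200.80770874023438, 148.9615478515625), (66.85472106933594, 82.9792251586914), 29.744882583618164)
z40 ((0.2842426598072052, 0.30824026465415955), (0.13295377790927887, 0.09632235020399094), 48.3143310546875)
5435.0 ((314.373046875, 99.25617980957031), (64.6798324584961, 91.77455139160156), 89.06080627441406)
z40 ((0.46851152181625366, 0.35418498516082764), (0.09057051688432693, 0.13309073448181152), 82.04247283935547)
1637.0 ((629.5, 97.5), (187.0, 19.0), 90.0)
z40 ((0.9335218071937561, 0.2731391191482544), (0.030607132241129875, 0.277666300535202), 6.887232303619385)
2338.5 ((470.49993896484375, 26.999996185302734), (53.99999237060547, 106.99998474121094), 90.0)
z40 ((0.6940592527389526, 0.41713249683380127), (0.0679863691329956, 0.14686179161071777), 81.66047668457031)
```

View pics/w2.png

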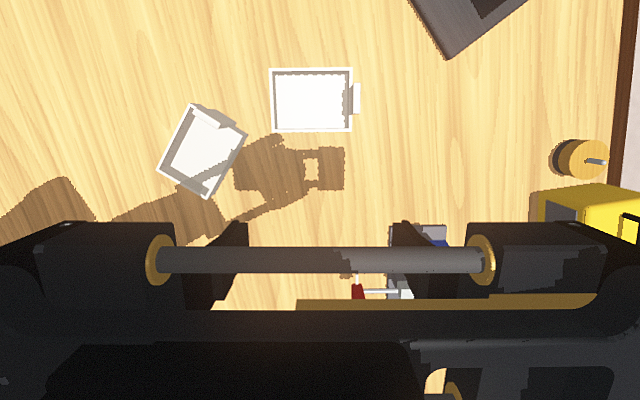

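Tray A fills about (269..353, 68..132), with its tab on the right at about (357,98). Tray B is at (203,150). I'll fit the rim with the tab removed.

```bash
python3 - <<'E'
from h import *
from rig import robot
p=robot.camera_params('wrist');o=robot.get_obs()
im=cv2.imread('pics/w2.png');hsv=cv2.cvtColor(im,cv2.COLOR_BGR2HSV)
m=cv2.inRange(hsv,(0,0,110),(180,45,255));m[:55]=0;m[140:]=0;m[:,:255]=0;m[:,370:]=0
c=max(cv2.findContours(m,cv2.RETR_EXTERNAL,cv2.CHAIN_APPROX_NONE)[0],key=cv2.contourArea)
f=cv2.drawContours(np.zeros_like(m),[c],-1,255,-1)
b=cv2.morphologyEx(f,cv2.MORPH_OPEN,np.ones((45,45),np.uint8))
tab=cv2.morphologyEx(cv2.subtract(f,b),cv2.MORPH_OPEN,np.ones((3,3),np.uint8));tab[:,:345]=0
q=max(cv2.findContours(b,cv2.RETR_EXTERNAL,cv2.CHAIN_APPROX_NONE)[0],key=cv2.contourArea).reshape(-1,2)
P=plane(p,q,.04)[:,:2];r=cv2.minAreaRect(P.astype(np.float32));print(r,cv2.boxPoints(r))
ys,xs=np.nonzero(tab);print('tab px',xs.min(),xs.max(),ys.min(),ys.max(),plane(p,[[xs.max()+.5,ys.mean()],[xs.mean(),ys.mean()]],.082))
# long-side lines
for sel in(q[:,1]<q[:,1].mean()-25,q[:,1]>q[:,1].mean()+25):
    s=q[sel];s=s[(s[:,0]>275)&(s[:,0]<347)];X=plane(p,s,.04);print('side angle',np.degrees(np.arctan(np.polyfit(X[:,0],X[:,1],1)[0])),X.mean(0))
E
```

```text
((0.46360769867897034, 0.35398709774017334), (0.08838000148534775, 0.12110017240047455), 81.02191925048828) [[0.39690334 0.31978774]
 [0.5165198  0.30088925]
 [0.53031206 0.38818645]
 [0.4106956  0.40708494]]
tab px 353 360 83 113 [[0.52964247 0.3443842  0.082     ]
 [0.52417729 0.34523959 0.082     ]]
side angle -8.979219262408677 [0.47062423 0.39758094 0.04      ]
side angle -8.982643677805484 [0.45617934 0.31042956 0.04      ]
```

```bash
python3 - <<'E'
from h import *
from rig import robot
plan(robot.get_obs(),[(.5248,.3443,.20,-9),(.5248,.3443,.064,-9)])
E
```

```text
(0.5248, 0.3443, 0.2, -9) shift [ 9.48  5.   14.01] rot [ 0.   0.1 -0. ] n 17.6
(0.5248, 0.3443, 0.064, -9) shift [ 0.   0.  13.6] rot [0. 0. 0.] n 13.6
```

Request:
{"name": "apply_moves", "arguments": {
  "series": [
    [9.5,5,14,0,0.1,0,0.6],
    [9.5,5,14,0,0.1,0,0.6],
    [9.5,5,14,0,0.1,0,0.6],
    [9.5,5,14,0,0.1,0,0.6],
    [9.5,5,14,0,0.1,0,0.6]
  ]
}}

```text
time: 3.17
position: [0.5248, 0.3447, 0.1947]
tool_rot: [0.761, 0.649, -0.002, -0.001]
ft_force: [0.2, -1.0, -0.5]
grip_width: 0.0618
```

Request:
{"name": "apply_moves", "arguments": {
  "series": [
    [0,0,3.5,0,0,0,0.6],
    [0,0,7,0,0,0,0.6],
    [0,0,10.5,0,0,0,0.6],
    [0,0,13,0,0,0,0.6],
    [0,0,13.6,0,0,0,0.6]
  ]
}}

```text
time: 3.58
position: [0.5223, 0.343, 0.0611]
tool_rot: [0.761, 0.649, -0.003, -0.001]
ft_force: [-2.1, -0.3, -0.5]
grip_width: 0.0526
```

Request:
{"name": "apply_moves", "arguments": {
  "series": [
    [0,0,0,0,0,0,0.1],
    [0,0,0,0,0,0,0],
    [0,0,0,0,0,0,0],
    [0,0,0,0,0,0,0],
    [0,0,0,0,0,0,0]
  ],
  "newtons": 30
}}

```text
time: 4.0
position: [0.5246, 0.347, 0.0666]
tool_rot: [0.76, 0.65, 0.002, -0.0]
ft_force: [-0.6, 0.6, 0.1]
grip_width: 0.0267
```

Request:
{"name": "apply_moves", "arguments": {
  "series": [
    [0,0,0,0,0,0,0],
    [0,0,0,0,0,0,0],
    [0,0,0,0,0,0,0],
    [0,0,0,0,0,0,0],
    [0,0,0,0,0,0,0]
  ]
}}

```text
time: 4.42
position: [0.5234, 0.3468, 0.0652]
tool_rot: [0.76, 0.65, 0.001, -0.001]
ft_force: [-1.4, -0.1, 5.1]
grip_width: 0.01
```

Request:
{"name": "apply_moves", "arguments": {
  "series": [
    [0,0,0,0,0,0,0],
    [0,0,0,0,0,0,0],
    [0,0,-1,0,0,0,0],
    [0,0,-2.5,0,0,0,0],
    [0,0,-4,0,0,0,0]
  ]
}}

```text
time: 4.83
position: [0.5227, 0.3462, 0.1041]
tool_rot: [0.76, 0.65, -0.0, -0.001]
ft_force: [-0.3, 0.7, -2.5]
grip_width: 0.0097
```

```bash
python3 - <<'E'
from h import *
from rig import robot
plan(robot.get_obs(),[(.52,.225,.24,-28),(.54,.06,.275,-53),(.565,-.10,.275,-78),(.5714,-.19,.20,-97.5),(.5714,-.19,.08,-97.5)])
E
```

```text
(0.52, 0.225, 0.24, -28) shift [-12.01   1.6  -13.59] rot [-0.1 -0.  19. ] n 18.2
(0.54, 0.06, 0.275, -53) shift [-13.63   9.51  -3.5 ] rot [ 0.  0. 25.] n 17.0
(0.565, -0.1, 0.275, -78) shift [-7.63 14.28  0.  ] rot [ 0.  0. 25.] n 16.2
(0.5714, -0.19, 0.2, -97.5) shift [-1.25  8.94  7.5 ] rot [ 0.   0.  19.5] n 11.7
(0.5714, -0.19, 0.08, -97.5) shift [ 0.  0. 12.] rot [0. 0. 0.] n 12.0
```

Request:
{"name": "apply_moves", "arguments": {
  "series": [
    [-1,0,-4,0,0,3,0],
    [-3.5,0.5,-7.5,0,0,7,0],
    [-6.5,1,-11,0,0,12,0],
    [-9.5,1.3,-13,0,0,16,0],
    [-12,1.6,-13.6,0,0,19,0]
  ]
}}

```text
time: 5.25
position: [0.5224, 0.2241, 0.2449]
tool_rot: [0.858, 0.514, 0.004, 0.001]
ft_force: [1.5, 0.2, -2.6]
grip_width: 0.0095
```

Request:
{"name": "apply_moves", "arguments": {
  "series": [
    [-2.7,1.9,-0.7,0,0,5,0],
    [-5.4,3.8,-1.4,0,0,10,0],
    [-8.2,5.7,-2.1,0,0,15,0],
    [-10.9,7.6,-2.8,0,0,20,0],
    [-13.6,9.5,-3.5,0,0,25,0]
  ]
}}

```text
time: 5.67
position: [0.5399, 0.059, 0.2753]
tool_rot: [0.949, 0.315, 0.0, -0.001]
ft_force: [0.4, -0.1, -1.3]
grip_width: 0.0098
```

Request:
{"name": "apply_moves", "arguments": {
  "series": [
    [-1.5,2.9,0,0,0,5,0],
    [-3,5.7,0,0,0,10,0],
    [-4.6,8.6,0,0,0,15,0],
    [-6.1,11.4,0,0,0,20,0],
    [-7.6,14.3,0,0,0,25,0]
  ]
}}

```text
time: 6.08
position: [0.5653, -0.1008, 0.2746]
tool_rot: [0.995, 0.102, -0.0, -0.001]
ft_force: [0.7, 1.4, -1.8]
grip_width: 0.0098
```

Request:
{"name": "apply_moves", "arguments": {
  "series": [
    [-0.3,2,0.5,0,0,4,0],
    [-0.6,4.2,2,0,0,8,0],
    [-0.9,6.2,4,0,0,12,0],
    [-1.1,8,6,0,0,16,0],
    [-1.3,8.9,7.5,0,0,19.5,0]
  ]
}}

```text
time: 6.5
position: [0.5712, -0.1913, 0.1979]
tool_rot: [0.998, -0.068, -0.0, -0.001]
ft_force: [-0.1, 0.3, -3.1]
grip_width: 0.0104
```

```bash
python3 - <<'E'
from h import *
from rig import robot
o=robot.get_obs();print(o['time'],o['position'],o['ft_force'],o['grip_width'])
p=robot.camera_params('wrist');print(p['origin'])
a=robot.camera('wrist')[:,:,::-1];b=robot.camera('side')[:,:,::-1]
cv2.imwrite('pics/w3.png',np.vstack([a,cv2.resize(b[150:275,220:420],(640,400))[:200]]))
plan(robot.get_obs(),[(.5714,-.19,.066,-97.5)])
E
```

```text
6.5 [ 0.57124243 -0.19128868  0.19791905] [-0.09967048  0.32355887 -3.11120379] 0.010400394379820398
[ 0.64162674 -0.20061739  0.34074171]
(0.5714, -0.19, 0.066, -97.5) shift [ 0.27  0.04 13.04] rot [-0.2  0.4 -0.1] n 13.0
```

View pics/w3.png

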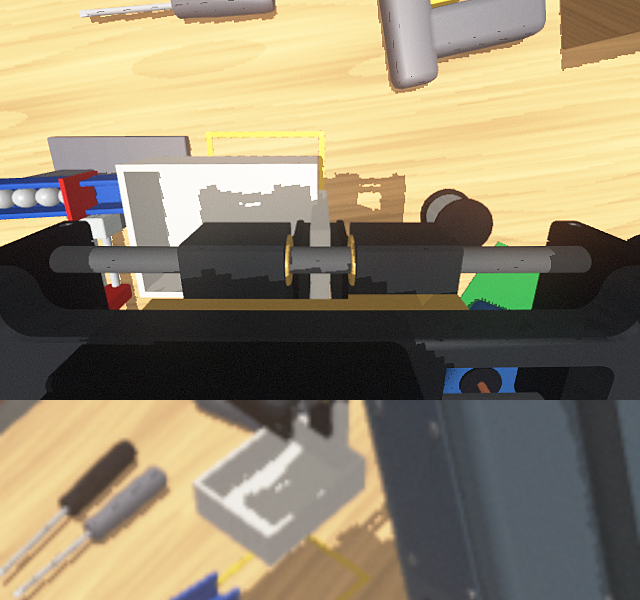

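The tray is level and held by its tab. Its far rim runs from (116,165) to (320,157), above the yellow outline. I'll work out the in-hand offset from that rim.

```bash
python3 - <<'E'
from h import *
from rig import robot
p=robot.camera_params('wrist');o=robot.get_obs()
im=cv2.imread('pics/w3.png')[:400];hsv=cv2.cvtColor(im,cv2.COLOR_BGR2HSV)
m=cv2.inRange(hsv,(0,0,120),(180,40,255))
pts=[]
for u in range(125,195,4):
    v=np.nonzero(m[150:200,u])[0]; pts.append((u,150+v[0]-.5))
for u in range(215,315,4):
    v=np.nonzero(m[145:200,u])[0]; pts.append((u,145+v[0]-.5))
pts=np.array(pts);X=plane(p,pts,o['position'][2]-.0655+.04);f=np.polyfit(X[:,1],X[:,0],1)
res=X[:,0]-np.polyval(f,X[:,1]);print('res',res.std().round(4))
k=abs(res)<2*res.std();f=np.polyfit(X[k,1],X[k,0],1)
ty=R.from_quat(o['tool_rot']).apply([0,1,0]);print('tool y yaw',np.degrees(np.arctan2(ty[1],ty[0])),'rim yaw',-np.degrees(np.arctan(f[0])))
a=np.arctan(f[0]);c=o['position'][:2];n=np.array([np.cos(a),-np.sin(a)])
print('tcp->rim distance',n@(np.array([np.polyval(f,c[1]),c[1]])-c))
E
```

```text
res 0.001
tool y yaw -97.61595178901399 rim yaw -10.589676722905558
tcp->rim distance 0.04704193381777522
```

```bash
python3 - <<'E'
from h import *
from rig import robot
p=robot.camera_params('wrist')
im=cv2.imread('pics/w3.png')[:400];hsv=cv2.cvtColor(im,cv2.COLOR_BGR2HSV)
y=cv2.inRange(hsv,(24,90,150),(34,255,255));y[:125]=0;y[158:]=0;y[:,:200]=0;y[:,330:]=0
vs,us=np.nonzero(y);k=vs<139;A=plane(p,np.c_[us,vs][k&(us>212)&(us<318)],0);f=np.polyfit(A[:,1],A[:,0],1)
print('outline far edge yaw',-np.degrees(np.arctan(f[0])),'x at y=-.1285',np.polyval(f,-.1285))
for s in(us<214,us>316):
    q=np.c_[us,vs][s&(vs>140)];B=plane(p,q,0);g=np.polyfit(B[:,0],B[:,1],1);print('end edge',np.degrees(np.arctan(g[0])),B.mean(0))
E=np.array([[116,165],[320,157]]);print(plane(p,E,.1725))
E
```

```text
outline far edge yaw -7.385304303536018 x at y=-.1285 0.629805738097327
end edge -5.110301821073387 [ 6.21422609e-01 -6.45460190e-02  6.30808537e-19]
end edge -4.629160847149209 [ 0.60349454 -0.19533409  0.        ]
[[ 0.62899624 -0.07606591  0.1725    ]
 [ 0.61778522 -0.19592522  0.1725    ]]
```

```bash
python3 - <<'E'
from h import *
from rig import robot
p=robot.camera_params('wrist');o=robot.get_obs()
g=cv2.cvtColor(cv2.imread('pics/w3.png')[:400],cv2.COLOR_BGR2GRAY).astype(float)
print(g[150:172:1,[130,160,180,220,250,280,310]].astype(int).T)
E
```

```text
[[174 171 170 168 171 166 169 172 169 165 167 176 168 165 207 253 253 250
  251 252 254 232]
 [174 178 174 176 177 174 174 173 176 175 174 177 173 168 234 255 252 251
  250 251 251 253]
 [178 178 176 177 178 179 177 180 177 178 179 180 173 168 237 255 252 251
  251 251 251 251]
 [236 237 239 237 235 226 196 173 180 181 179 181 181 160 242 255 253 252
  252 252 252 252]
 [231 228 228 226 231 218 181 178 180 180 180 180 178 172 248 255 254 253
  253 252 253 253]
 [226 227 230 234 238 219 167 181 180 182 179 178 175 191 253 255 253 253
  253 253 253 253]
 [234 235 233 231 228 213 185 175 180 179 182 177 178 192 254 255 254 253
  253 253 253 253]]
```

```bash
python3 - <<'E'
from h import *
from rig import robot
p=robot.camera_params('wrist');o=robot.get_obs()
g=cv2.cvtColor(cv2.imread('pics/w3.png')[:400],cv2.COLOR_BGR2GRAY).astype(float)
us=np.arange(128,313,4);vs=[];
for u in us:
    c=g[158:170,u];i=np.nonzero(c>215)[0][0];vs.append(158+i-1+(215-c[i-1])/(c[i]-c[i-1]))
for z,v in((.1725,vs),):
    X=plane(p,np.c_[us,v],z);f=np.polyfit(X[:,1],X[:,0],1);res=X[:,0]-np.polyval(f,X[:,1])
    a=np.arctan(f[0]);c=o['position'][:2];n=np.array([np.cos(a),-np.sin(a)])
    print('rim yaw',-np.degrees(a),'std',res.std(),'dist',n@(np.array([np.polyval(f,c[1]),c[1]])-c))
E
```

```text
rim yaw -7.376408071967046 std 4.576978094840598e-05 dist 0.044879571820444886
```

Request:
{"name": "apply_moves", "arguments": {
  "series": [
    [0,0,3.5,0,0,0,0],
    [0,0,7,0,0,0,0],
    [0,0,9.5,0,0,0,0],
    [0,0,11.5,0,0,0,0],
    [0,0,12.5,0,0,0,0]
  ]
}}

```text
time: 7.02
position: [0.5706, -0.1872, 0.0729]
tool_rot: [0.998, -0.064, -0.002, -0.002]
ft_force: [-0.8, 0.2, -2.5]
grip_width: 0.0097
```

Request:
{"name": "apply_moves", "arguments": {
  "series": [
    [0,0,0.3,0,0,0,0],
    [0,0,0.6,0,0,0,0],
    [0,0,0.8,0,0,0,0],
    [0,0,0.9,0,0,0,0],
    [0,0,0.9,0,0,0,0]
  ]
}}

```text
time: 7.43
position: [0.5724, -0.189, 0.0667]
tool_rot: [0.998, -0.065, 0.001, -0.0]
ft_force: [0.2, -0.6, -2.1]
grip_width: 0.0095
```

Request:
{"name": "apply_moves", "arguments": {
  "series": [
    [0,0,0.1,0,0,0,0],
    [0,0,0.2,0,0,0,0],
    [0,0,0.2,0,0,0,0],
    [0,0,0.2,0,0,0,0],
    [0,0,0.2,0,0,0,0]
  ]
}}

```text
time: 7.85
position: [0.5724, -0.1891, 0.0652]
tool_rot: [0.998, -0.065, 0.001, -0.0]
ft_force: [-0.9, 0.3, 5.8]
grip_width: 0.0096
```

Request:
{"name": "apply_moves", "arguments": {
  "series": [
    [0,0,0,0,0,0,0.5],
    [0,0,0,0,0,0,0.5],
    [0,0,0,0,0,0,0.5],
    [0,0,0,0,0,0,0.5],
    [0,0,0,0,0,0,0.5]
  ]
}}

```text
time: 8.27
position: [0.5717, -0.1887, 0.0635]
tool_rot: [0.998, -0.065, -0.0, -0.001]
ft_force: [-0.3, -0.1, 0.5]
grip_width: 0.0355
```

Request:
{"name": "apply_moves", "arguments": {
  "series": [
    [0,0,0,0,0,0,0.5],
    [0,0,-1,0,0,0,0.5],
    [0,0,-4,0,0,0,0.5],
    [0,0,-8,0,0,0,0.5],
    [0,0,-12,0,0,0,0.5]
  ]
}}

```text
time: 8.68
position: [0.5709, -0.1886, 0.1845]
tool_rot: [0.998, -0.065, -0.001, -0.001]
ft_force: [0.5, 0.0, -0.6]
grip_width: 0.0431
```

```bash
python3 - <<'E'
from h import *
from rig import robot
plan(robot.get_obs(),[(.50,-.07,.25,-67.5),(.47,-.03,.35,-37.5),(.46,-.03,.36,-7.5)])
E
```

```text
(0.5, -0.07, 0.25, -67.5) shift [ -8.59 -10.85  -6.5 ] rot [ -0.2   0.1 -30. ] n 15.3
(0.47, -0.03, 0.35, -37.5) shift [ -1.24  -4.84 -10.  ] rot [  0.   0. -30.] n 11.2
(0.46, -0.03, 0.36, -7.5) shift [-0.61 -0.79 -1.  ] rot [  0.   0. -30.] n 1.4
```

Request:
{"name": "apply_moves", "arguments": {
  "series": [
    [-1,-1.5,-2,0,0,-6,0.5],
    [-3,-3.5,-4,0,0,-12,0.5],
    [-5,-6,-5.5,0,0,-18,0.5],
    [-7,-8.5,-6.5,0,0,-24,0.5],
    [-8.6,-10.8,-6.5,0,0,-30,0.5]
  ]
}}

```text
time: 9.1
position: [0.5003, -0.0698, 0.2519]
tool_rot: [0.98, 0.198, 0.002, 0.0]
ft_force: [0.9, 0.3, -0.4]
grip_width: 0.0439
```

Request:
{"name": "apply_moves", "arguments": {
  "series": [
    [-0.2,-1,-2,0,0,-6,0.5],
    [-0.5,-2,-4,0,0,-12,0.5],
    [-0.8,-3,-6,0,0,-18,0.5],
    [-1,-4,-8,0,0,-24,0.5],
    [-1.2,-4.8,-10,0,0,-30,0.5]
  ]
}}

```text
time: 9.52
position: [0.47, -0.0304, 0.3505]
tool_rot: [0.896, 0.445, 0.001, -0.001]
ft_force: [-0.2, -0.7, -0.8]
grip_width: 0.0437
```

Request:
{"name": "apply_moves", "arguments": {
  "series": [
    [-0.1,-0.2,-0.2,0,0,-6,0.5],
    [-0.2,-0.4,-0.4,0,0,-12,0.5],
    [-0.4,-0.6,-0.6,0,0,-18,0.5],
    [-0.5,-0.7,-0.8,0,0,-24,0.5],
    [-0.6,-0.8,-1,0,0,-30,0.5]
  ]
}}

```text
time: 9.93
position: [0.4605, -0.0309, 0.3597]
tool_rot: [0.75, 0.661, 0.001, -0.0]
ft_force: [0.3, -0.6, 0.4]
grip_width: 0.0437
```

```bash
python3 - <<'E'
from h import *
from rig import robot
o=robot.get_obs();print(o['time'],o['position'],o['tool_rot'])
for n in('wrist','top'):
    cv2.imwrite(f'pics/{n}4.png',robot.camera(n)[:,:,::-1])
a=cv2.imread('pics/wrist4.png');b=cv2.imread('pics/top4.png')[160:260,220:380]
cv2.imwrite('pics/v4.png',np.vstack([a[:240],cv2.resize(b,(560,350))[:,:].copy() if 0 else cv2.copyMakeBorder(cv2.resize(b,(560,350)),0,0,0,80,0)]))
p=robot.camera_params('wrist');print(p['origin'])
E
```

```text
9.9333 [ 0.46046298 -0.03088641  0.35971736] [ 7.49979789e-01  6.61460137e-01  8.59681519e-04 -2.50943216e-04]
[0.47022862 0.03886408 0.50279822]
```

View pics/v4.png

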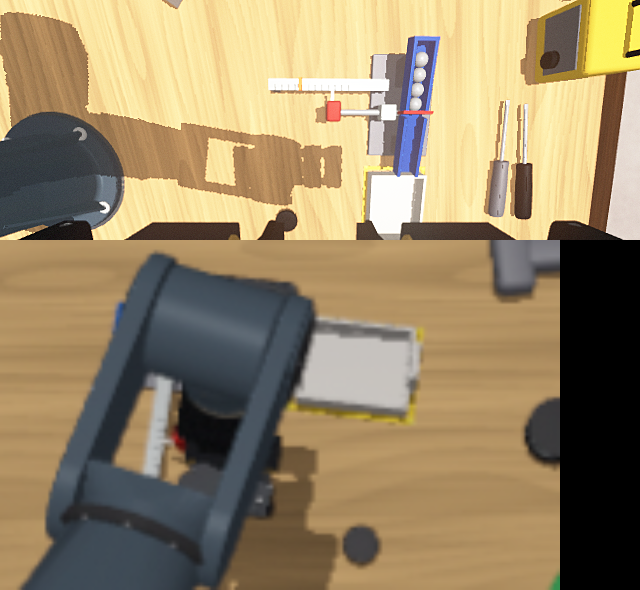

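The tray stands inside the yellow outline with its tab at the far end and the gate still shut: the blade is at about (415,112) and the four balls are behind it. Next I'll measure the tray fit and the pointer-to-mark distance.

```bash
cat >> h.py <<'E'
EX=np.array([.9914,-.1305]);EY=np.array([.1305,.9914]);ORG=np.array([.6003,.0292])
def disp(X): X=np.atleast_2d(X)[:,:2]-ORG; return np.c_[X@EX,X@EY]*1000
E
python3 - <<'E'
from h import *
from rig import robot
p=robot.camera_params('wrist');o=robot.get_obs()
im=cv2.imread('pics/wrist4.png');hsv=cv2.cvtColor(im,cv2.COLOR_BGR2HSV)
def cen(m,b):
    x0,y0,x1,y1=b;k=np.zeros_like(m);k[y0:y1,x0:x1]=m[y0:y1,x0:x1];ys,xs=np.nonzero(k);return np.c_[xs,ys]
org=cen(cv2.inRange(hsv,(8,110,150),(20,255,255)),(292,72,308,95));print('mark px',org.mean(0),org.min(0),org.max(0),disp(plane(p,org.mean(0),.056)))
red=cv2.inRange(hsv,(0,150,80),(6,255,255))|cv2.inRange(hsv,(174,150,80),(180,255,255))
g=cen(red,(320,95,350,130));print('grip px',g.min(0),g.max(0))
top=g[g[:,1]<g[:,1].min()+14]
print('grip bbox edges z.125',disp(plane(p,[[g[:,0].min()-.5,112],[g[:,0].max()+.5,112]],.125)))
w=cen(cv2.inRange(hsv,(0,0,215),(180,40,255)),(325,91,342,100))
for v in range(91,101):
    u=w[w[:,1]==v][:,0]
    if len(u): print('row',v,u.min(),u.max(),disp(plane(p,[[u.mean(),v]],.064)).round(1))
t=cen(cv2.inRange(hsv,(0,0,150),(180,40,255)),(355,165,440,222));u=t[t[:,1]>185]
for v in(190,200,210):
    s=t[t[:,1]==v][:,0];print('tray x',v,s.min(),s.max(),disp(plane(p,[[s.min()-.5,v],[s.max()+.5,v]],.04)).round(1).tolist())
s=t[(t[:,0]>375)&(t[:,0]<392)];print('tray near edge',disp(plane(p,[[384,s[:,1].min()-.5]],.04)).round(1))
E
```

```text
mark px [299.53333333  90.25      ] [292  77] [307  93] [[-159.20575425   31.74793358]]
grip px [326 101] [340 120]
grip bbox edges z.125 [[-122.29935804   -0.3241542 ]
 [-103.31569297   -0.29266523]]
row 91 331 333 [[-111.8   30.1]]
row 92 331 333 [[-111.8   28.7]]
row 93 331 333 [[-111.8   27.3]]
row 94 331 333 [[-111.8   26. ]]
row 95 331 333 [[-111.7   24.6]]
row 96 331 333 [[-111.7   23.2]]
row 97 331 333 [[-111.7   21.8]]
row 98 330 333 [[-112.4   20.4]]
row 99 330 333 [[-112.4   19.1]]
tray x 190 368 425 [[-50.0, -123.3], [46.7, -123.2]]
tray x 200 368 424 [[-49.2, -140.6], [46.6, -140.5]]
tray x 210 367 423 [[-50.2, -158.2], [46.6, -158.2]]
tray near edge [[-24.4 -92.1]]
```

```bash
python3 - <<'E'
from h import *
from rig import robot
p=robot.camera_params('wrist')
im=cv2.imread('pics/wrist4.png').astype(int)
sub=im[74:95,290:312];s=sub[:,:,2]-sub[:,:,0]
print(s)
E
```

```text
[[ 95 102  92  84  88  87  88  85  79  81  85  83  80  82  79  88  89  87
   96  88  90  88]
 [ 97  97  96  84  84  88  84  87  79  79  81  82  83  76  84  85  92  90
   89  90  87  88]
 [100  98 101  88  85  88  86  84  83  86  90  88  83  79  81  86  88  91
   94  92  89  93]
 [107 109 109  97  93  94  96  91 116 134 131 143 105  88  93  94  99 103
  106 102 104  98]
 [ 35  37  35  32  31  34  26  20  80 149 138 156  52  18  21  25  27  24
   27  25  26  24]
 [  0   0   0   0   0   0   0   0   0 154 142 121  -1   0   0   0   0   0
    0   0   0   0]
 [ -1  -1  -1  -1  -1  -1  -1  -1   5 157 143 129  -1   0   0   0   0   0
    0   0   0   0]
 [  1   0   0   0   0   0  -1  -1   8 153 138 128  -1  -1  -1   0   0   0
    1   0   0   1]
 [  0   1   0   0   0   1  -1  -1   7 152 140 130  -1  -1  -1   0   0   0
    1   1   0   0]
 [  0   0   0   0   0   0   0  -1  23 148 140 128  -1  -1  -1   1   0   1
    0   0   1   1]
 [  1   0   0   0   9   5   0  -9 129 138 135 139  -1   0  -1   0   0   0
    2   1   0   1]
 [  0   1   0   0   8   8   0 -12 128 140 135 174  -4   0  -1   0   1   0
   
[... 153 characters left out ...]
4 168  -2   0   0   0   0   0
    4   2   0   0]
 [  0   0   0   0   2   4   0   0   0 143 132 171  -2   0   0   0   0   0
    3   0   0   0]
 [  0   0   0   0   1   5   0   0  16 152 143 170   0   0   0   0   0   0
    2   0   0   0]
 [ 46  46  43  44  55  50  46  30  89 164 157 149  54  24  27  29  31  27
   41  35  28  28]
 [ 90  88  87  81  89  90  90  87  83  74  75  80  86  91  90  94  94  91
   85  87  82  89]
 [ 82  75  75  77  97  93  82  79  79  77  81  82  82  81 100  96  80  81
   78  77  75  79]
 [105 101 101 104  99 103 100 104 103  91  99 105 106 104  94 105  96 104
  101 101  99 102]
 [ 88  90  95  93  86 101  95  82  84 101  96  72  85  88  84 101  95  82
   92  92  92  84]]
```

```bash
python3 - <<'E'
from h import *
from rig import robot
p=robot.camera_params('wrist');print(disp(plane(p,[[299.9,84]],.056)),disp(plane(p,[[332,94]],.064)))
g=ORG-.113*EX;print(g)
plan(robot.get_obs(),[(*g,.20,-7.5),(*g,.103,-7.5)])
E
```

```text
[[-158.52996584   40.40940419]] [[-111.76223065   25.96365515]]
[0.4882718 0.0439465]
(np.float64(0.4882717999999999), np.float64(0.0439465), 0.2, -7.5) shift [ 7.77  1.73 15.99] rot [ 0.1 -0.1 -0. ] n 17.9
(np.float64(0.4882717999999999), np.float64(0.0439465), 0.103, -7.5) shift [0.  0.  9.7] rot [0. 0. 0.] n 9.7
```

Request:
{"name": "apply_moves", "arguments": {
  "series": [
    [7.8,1.7,16,0,0,0,0.5],
    [7.8,1.7,16,0,0,0,0.5],
    [7.8,1.7,16,0,0,0,0.5],
    [7.8,1.7,16,0,0,0,0.5],
    [7.8,1.7,16,0,0,0,0.5]
  ]
}}

```text
time: 10.45
position: [0.4853, 0.0465, 0.1946]
tool_rot: [0.752, 0.659, -0.002, -0.004]
ft_force: [0.0, -0.9, -0.0]
grip_width: 0.0436
```

Request:
{"name": "apply_moves", "arguments": {
  "series": [
    [0,0,3,0,0,0,0.5],
    [0,0,6,0,0,0,0.5],
    [0,0,8.5,0,0,0,0.5],
    [0,0,9.7,0,0,0,0.5],
    [0,0,9.7,0,0,0,0.5]
  ]
}}

```text
time: 10.87
position: [0.4863, 0.0447, 0.0996]
tool_rot: [0.753, 0.658, -0.001, -0.003]
ft_force: [-0.5, 0.4, -0.1]
grip_width: 0.0432
```

Request:
{"name": "apply_moves", "arguments": {
  "series": [
    [0,0,0,0,0,0,0],
    [0,0,0,0,0,0,0],
    [0,0,0,0,0,0,0],
    [0,0,0,0,0,0,0],
    [0,0,0,0,0,0,0]
  ],
  "newtons": 35
}}

```text
time: 11.28
position: [0.4876, 0.0445, 0.1029]
tool_rot: [0.752, 0.659, 0.0, -0.001]
ft_force: [-5.0, -0.1, 3.8]
grip_width: 0.018
```

Request:
{"name": "apply_moves", "arguments": {
  "series": [
    [0,0,0,0,0,0,0],
    [0,0,0,0,0,0,0],
    [0,0,0,0,0,0,0],
    [0,0,0,0,0,0,0],
    [0,0,0,0,0,0,0]
  ]
}}

```text
time: 11.7
position: [0.4876, 0.0445, 0.1029]
tool_rot: [0.752, 0.659, 0.001, -0.001]
ft_force: [-3.0, 1.1, 6.1]
grip_width: 0.0177
```

Request:
{"name": "apply_moves", "arguments": {
  "series": [
    [0,-1,0,0,0,0,0],
    [0,-2,0,0,0,0,0],
    [0,-3.2,0,0,0,0,0],
    [0,-4.3,0,0,0,0,0],
    [0,-4.3,0,0,0,0,0]
  ]
}}

```text
time: 12.12
position: [0.4472, 0.0499, 0.1029]
tool_rot: [0.752, 0.659, 0.003, 0.002]
ft_force: [8.6, -0.6, -2.0]
grip_width: 0.0179
```

Request:
{"name": "apply_moves", "arguments": {
  "series": [
    [0,0,0,0,0,0,0],
    [0,0,0,0,0,0,0],
    [0,0,0,0,0,0,0],
    [0,0,0,0,0,0,0],
    [0,0,0,0,0,0,0]
  ]
}}

```text
time: 12.53
position: [0.4496, 0.0495, 0.1029]
tool_rot: [0.752, 0.659, 0.004, 0.003]
ft_force: [8.4, 0.1, -1.1]
grip_width: 0.0177
```

```bash
python3 - <<'E'
from h import *
from rig import robot
o=robot.get_obs();print(o['time'],o['position'],o['ft_force'],o['grip_width'],disp(o['position'][:2]))
for n in('wrist','top','side'):
    cv2.imwrite(f'pics/{n}5.png',robot.camera(n)[:,:,::-1])
p=robot.camera_params('wrist');print(p['origin'])
a=cv2.imread('pics/wrist5.png')[:240];b=cv2.imread('pics/side5.png')[170:300,225:345]
cv2.imwrite('pics/v5.png',np.vstack([a,np.hstack([cv2.resize(b,(332,360)),cv2.resize(cv2.imread('pics/top5.png')[165:265,240:350],(308,360))])]))
E
```

```text
12.5333 [0.44963514 0.04953886 0.10287187] [ 8.38358525  0.0936956  -1.05558651] 0.017689498764063716 [[-152.02336013    0.50217804]]
[0.45810378 0.11948339 0.24591207]
```

View pics/v5.png

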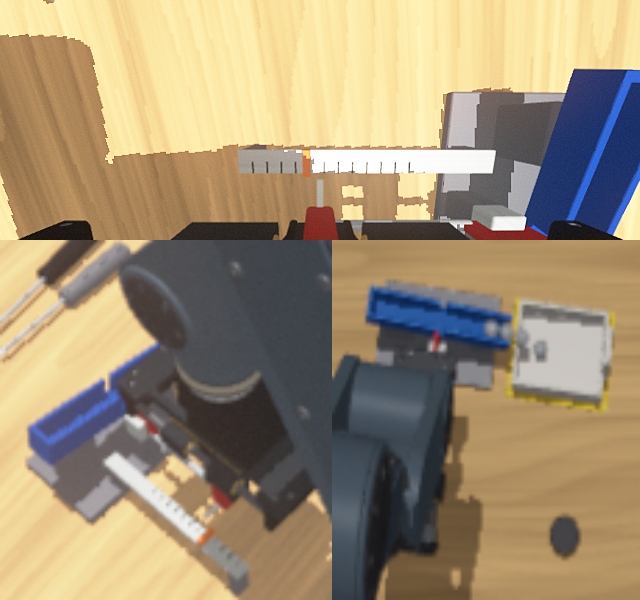

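The balls are leaving the chute and landing in the tray. The pointer tip is at about (320,181) and the mark at about (307,161), so the handle is still a few mm short.

```bash
cat >> h.py <<'E'
def gap(p,im):
    """dispenser x of mark and pointer (mm), from the wrist picture while holding the grip"""
    h=cv2.cvtColor(im,cv2.COLOR_BGR2HSV)
    m=cv2.inRange(h,(5,120,100),(20,255,255));m[:148]=0;m[176:]=0;m[:,:285]=0;m[:,335:]=0
    ys,xs=np.nonzero(m);k=ys<173;print('mark px',xs.min(),xs.max(),ys.min(),ys.max(),[(v,xs[ys==v].min(),xs[ys==v].max()) for v in sorted(set(ys))[::4]])
    g=im.astype(int)
    print('pointer rows',[(v,im[v,308:334,1].tolist()) for v in(183,192)])
E
python3 - <<'E'
from h import *
from rig import robot
p=robot.camera_params('wrist');im=cv2.imread('pics/wrist5.png');gap(p,im)
print(disp(plane(p,[[306.5,158],[306.5,170]],.056)),disp(plane(p,[[320,182],[320,195]],.064)))
E
```

```text
mark px 285 334 148 175 [(np.int64(148), np.int64(285), np.int64(334)), (np.int64(152), np.int64(302), np.int64(309)), (np.int64(156), np.int64(303), np.int64(309)), (np.int64(160), np.int64(303), np.int64(309)), (np.int64(164), np.int64(303), np.int64(309)), (np.int64(168), np.int64(303), np.int64(309)), (np.int64(172), np.int64(303), np.int64(309))]
pointer rows [(183, [139, 139, 133, 134, 131, 133, 137, 130, 150, 172, 176, 176, 179, 182, 171, 148, 145, 138, 140, 141, 142, 143, 142, 146, 146, 144]), (192, [132, 136, 138, 137, 137, 128, 130, 127, 142, 175, 175, 178, 175, 174, 171, 149, 139, 140, 141, 137, 136, 132, 139, 142, 147, 143])]
[[-159.68909436   45.29470485]
 [-159.7779506    37.26152432]] [[-150.83273327   30.80670927]
 [-150.82559855   22.09200157]]
```

Request:
{"name": "apply_moves", "arguments": {
  "series": [
    [0,-0.3,0,0,0,0,0],
    [0,-0.6,0,0,0,0,0],
    [0,-0.9,0,0,0,0,0],
    [0,-0.9,0,0,0,0,0],
    [0,-0.9,0,0,0,0,0]
  ]
}}

```text
time: 13.1
position: [0.4412, 0.0506, 0.1029]
tool_rot: [0.752, 0.659, 0.004, 0.003]
ft_force: [9.0, 0.5, -1.5]
grip_width: 0.0179
```

Request:
{"name": "apply_moves", "arguments": {
  "series": [
    [0,0,0,0,0,0,0],
    [0,0,0,0,0,0,0],
    [0,0,0,0,0,0,0],
    [0,0,0,0,0,0,0],
    [0,0,0,0,0,0,0]
  ]
}}

```text
time: 13.52
position: [0.4413, 0.0506, 0.1028]
tool_rot: [0.752, 0.659, 0.004, 0.003]
ft_force: [8.7, 0.8, -0.7]
grip_width: 0.0181
```

```bash
python3 - <<'E'
from h import *
from rig import robot
o=robot.get_obs();print(o['time'],o['position'],o['ft_force'],o['grip_width'],disp(o['position'][:2]))
p=robot.camera_params('wrist')
for n in('wrist','top','side'): cv2.imwrite(f'pics/{n}6.png',robot.camera(n)[:,:,::-1])
im=cv2.imread('pics/wrist6.png');gap(p,im)
print('mm per px',np.diff(disp(plane(p,[[319,160],[320,160]],.056))[:,0]))
for um,up in((318,319),(319,319),(320,319)): print(um,up,(disp(plane(p,[[um,160]],.056))-disp(plane(p,[[up,186]],.064)))[:,0])
a=cv2.resize(im[130:240,240:400],(640,440),interpolation=cv2.INTER_NEAREST)
cv2.imwrite('pics/v6.png',np.vstack([a[:300],np.hstack([cv2.resize(cv2.imread('pics/side6.png')[170:290,225:345],(300,300)),cv2.resize(cv2.imread('pics/top6.png')[165:265,240:353],(340,300))])]))
E
```

```text
13.5167 [0.44132363 0.05064019 0.10284485] [ 8.65647578  0.76890937 -0.74970073] 0.018148580229086813 [[-160.40711649    0.50938612]]
mark px 285 334 148 175 [(np.int64(148), np.int64(285), np.int64(334)), (np.int64(152), np.int64(315), np.int64(315)), (np.int64(156), np.int64(315), np.int64(315)), (np.int64(160), np.int64(315), np.int64(315)), (np.int64(164), np.int64(315), np.int64(315)), (np.int64(168), np.int64(315), np.int64(315)), (np.int64(172), np.int64(315), np.int64(322))]
pointer rows [(183, [135, 143, 139, 134, 135, 134, 131, 133, 152, 173, 179, 179, 178, 180, 170, 142, 133, 133, 139, 139, 137, 134, 133, 134, 133, 147]), (192, [133, 136, 135, 134, 134, 131, 126, 124, 146, 169, 176, 174, 175, 176, 169, 143, 129, 130, 133, 138, 140, 134, 136, 139, 147, 143])]
mm per px [0.66275316]
318 319 [-0.59461662]
319 319 [0.06808548]
320 319 [0.73083863]
```

View pics/v6.png

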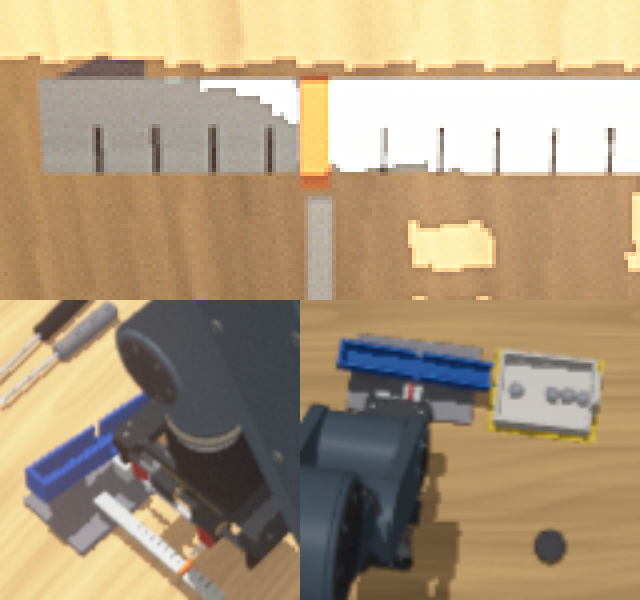

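All four balls are in the tray and the chute is empty. The mark's centre is at u≈318.0 and the pointer's at u≈319.4, which leaves about 0.9 mm to pull, so I'll make a final trim.

Request:
{"name": "apply_moves", "arguments": {
  "series": [
    [0,-0.05,0,0,0,0,0],
    [0,-0.1,0,0,0,0,0],
    [0,-0.1,0,0,0,0,0],
    [0,-0.1,0,0,0,0,0],
    [0,-0.1,0,0,0,0,0]
  ]
}}

```text
time: 14.08
position: [0.4406, 0.0507, 0.1029]
tool_rot: [0.752, 0.659, 0.004, 0.003]
ft_force: [9.3, -0.5, -2.4]
grip_width: 0.0177
```

```bash
python3 - <<'E'
from h import *
from rig import robot
p=robot.camera_params('wrist')
im=robot.camera('wrist')[:,:,::-1].copy();t=robot.camera('top')[:,:,::-1];cv2.imwrite('pics/wrist7.png',im);cv2.imwrite('pics/top7.png',t)
o=robot.get_obs();print(o['time'],o['position'],o['ft_force'],o['grip_width'])
b=im[:,:,0].astype(int);print('blue mark rows',b[156,310:328],b[164,310:328]);print('ptr',im[183,310:328,1],im[192,310:328,1])
def c(w,u0): w=np.clip(w,0,None);return u0+(w*np.arange(len(w))).sum()/w.sum()
um=np.mean([c(255-b[v,308:330]-40,308) for v in(158,162,166)]) ;print(um)
E
```

```text
14.1833 [0.44057878 0.05073258 0.10285219] [ 9.77194063  0.5624391  -1.7757184 ] 0.01783976926585839
blue mark rows [255 255 255 255 255 245 122 111 122 119 120 120 112 192 255 255 254 254] [163 156 156 159 153 159 127 107 121 116 119 113 107 183 255 255 254 254]
ptr [139 136 134 131 131 123 141 169 167 176 179 176 175 144 137 135 139 138] [138 137 136 131 131 128 145 169 173 175 174 177 172 145 129 130 133 133]
316.3358368232425
```

The mark spans columns 316 to 322.5 (centre about 319.2) and the pointer's centre is about 319.4, so they agree to about 0.1 mm. I'm handing in with the handle held.

```bash
python3 -c "
from rig import robot
print(robot.hand_in())"
```

```text
the job is handed in; nothing more can be done
None
```

The job is handed in at about 14.2 s of the 51 s allowed, with the gripper still holding the gate handle at the orange mark (hand-in reports no verdict).

- **Tray:** I took the tray farther from the base (0.585 m; the other was at 0.416 m). I stood it on the yellow outline with its tab away from the chute and let go while the gate was shut. The last views show it inside the outline. In-hand yaw before lowering was -7.4°, against -7.4° for the outline.
- **Balls:** All four steel balls are in the tray and the chute is empty.
- **Handle:** It took a first pull of about 38 mm, then two small corrections, because the arm gave a few mm against the spring. The last wrist picture puts the pointer and mark about 0.1 mm apart. The wrist reads about 10 N and the grip is steady at 18 mm.
- **Checks that disagreed:** My first in-hand yaw fit gave -10.6°, because it followed the outer wall and not the rim; the refit gave -7.4°. The wrist check of the tray on the outline was not clean either: its near edge read about 7 mm too close to the chute. I put that down to the camera seeing the outer wall, and relied on the view from above for the fit.

I did not move any bystander. I checked them only by eye in the pictures and did not measure them separately.

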